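# Set the candy-rack lift to float

## Task

On the packing table stands a small hydraulic valve bank with two levers. Push the lift lever, the longer one with the round ball knob, forward (away from the robot) past its stiff detent until it rests in the float notch at the far end of its slot, then let go of it. Leave the other lever, with the T-shaped handle, where it is.

Things in the scene. Friction and masses are not known exactly. Their poses are not given: they have to be found in the camera images.
- lift_valve: Fixed grey block of the lift lever, 110 x 60 x 100 mm, dark slot on top with a wider notch at its far end. A twin block with the other lever stands 130 mm away along its y axis, left or right. Origin: centre of its underside, 12 mm above the table. The lever swings in its x-z plane; +x is forward, away from the robot within 20 degrees. Pivot 80 mm above the origin.
- lift_knob (a point): Centre of the black ball knob, 40 mm in diameter, at the end of the lift lever: a steel rod 12 mm thick, the knob's centre 160 mm from the pivot, about 245 mm above the table.
- lift_lever (a joint): Lever angle, rad. 0 leans 0.30 back (-x); grows forward; 0.64 is the end stop, 0.34 forward: float. Starts at 0 to 0.2. Up to 0.3 it moves with light friction (1 N at the knob) and stays where left. From 0.3 a sprung detent resists (about 10 N at the knob), crest at 0.50: let go well before it, the lever falls back towards 0.3; well past it, it snaps into float and stays at 0.64.
- clamp_grip (a point): Centre of the black T-handle, a round bar 66 mm long and 20 mm thick across the end of the other, shorter lever (130 mm from its pivot), to be left alone. Its grip is about 215 to 225 mm above the table.

How it is judged:
At the end, for the whole second after the job is handed in: The lift lever rests in its float notch (joint angle above 0.58 rad, at rest) and the T-handle is within 20 mm of where it started (value of joint lift_lever above 0.58 rad and velocity of joint lift_lever between -0.05 and 0.05 rad/s and distance of clamp_grip from where it was at the start of the episode below 0.02 m); the robot touches nothing.
It fails at once if the T-handled lever is moved by more than 20 mm (distance of clamp_grip from where it was at the start of the episode above 0.02 m).
It also fails if it takes over 29 s, if anything falls off the work surface, if the arm or the gripper's body presses on something with over 40 N, if the wrist force passes 120 N, or if a joint passes its speed limit or range.

## Robot

A 6-joint arm with a two-finger parallel gripper is mounted at the origin on the work surface. World frame = base frame: x ahead of the robot, y to its left, z up, the work surface at z = 0. Lengths are in m, angles in rad, forces in N, time in s.
With the tool pointing down it reaches from about 0.25 to 0.725 m from the base axis. Payload 4 kg.
Tool frame: the origin (TCP) lies midway between the tips of the shut fingers; the grasp point (between the pads) lies 19 mm behind it; y points along the fingers, x is the direction in which the jaws open and shut, and the axes are right-handed (so a half turn about y gives the same grasp; the last joint's range is limited). The gripper opens to 85 mm and grips with 20 to 120 N. Pads are 22 mm wide; open, the fingers measure 114 mm over their backs; the gripper's body (76 mm by 85 mm) begins 54 mm behind the grasp point. The pads swing forward as they close: fully open they stand 13 mm farther back than shut.
Start: joints at [0, 0.241, 0.005, 1.335, 0, 1.571], TCP at [0.5, -0, 0.231] pointing down, gripper open.
Joint ranges: [-2.72, 2.72], [-1.05, 1.87], [-1.09, 1.28], [-1.99, 2.15], [-1.42, 1.44], [-3.14, 3.14]. Speed limits (rad/s): [2.79, 2.79, 3.14, 3.14, 3.14, 3.14].

## Interface

Orientations are given as a unit quaternion [x, y, z, w].
In Python, from workcell import bot gives the robot as it stands. The module is installed in compiled form; this text tells all that it offers.
- The arm moves only by the shell command python3 -m inch 'ROWS'. ROWS is text: rows parted by semicolons, each of 7 numbers parted by spaces: the turn, a rotation vector about the tool's x, y, z in degrees, then the shift along the tool's x, y, z in mm, then the closure, from 0 (fully open) to 1 (shut). In form: ax ay az dx dy dz fingers; .... A call has 1 to 12 rows; each row shifts and turns the commanded pose from where the row before left it, along the tool's axes as they then stand; what a row does not reach is not made up. A row lasts 1/8 s, in which the tool goes at most 62.5 mm and 10.7 degrees, less where a joint would pass 70% of its speed; a pose out of reach is approached as far as the arm can. A call with a gripper value outside its range is refused whole. The fingers move at their own pace and stop on an object; the grip force is fixed at half the most. Time passes only in rows, so rows that do not move let the fingers close. It gives the time, the measured TCP pose, the force and the opening at its end, in the units of the state.
- bot.get_obs(): the state, without advancing time (a new reading comes with each control period).
- bot.camera(name): name is "scene" or "side" or "wrist"; returns a dict with "color" (400x640x3 uint8, blue, green, red), "fx", "fy", "cx", "cy" (pixels), "extrinsics" (4x4, takes a point from world to camera coordinates). Camera axes: x right, y up, looking along -z (the intrinsics and any distortion apply to the point x, -y, -z); pixel columns grow to the right and rows downward; lengths in m; the calibration is good to about 2 mm. A picture is of the moment at which its call begins. There is no depth.
- bot.job_done(): hands the job in, once; it reports no verdict.
Trained networks look in the newest picture that a camera, given by its name, has taken for a name from the list of things; names that differ only in an ending like _2 or _b are one class to them, and where a whole thing is asked for, a point or a joint stands for the part that bears it (a point fixed in the world has none). Each returns a list of dicts, best first, with "conf" (0 to 1); they miss things now and then, are a little off and sometimes report something else, mostly with a low value. They report only what shows in the picture. A call takes as long as a camera call.
- bot.look_for(name, camera): "extent" ([left, top, right, bottom] in pixels, round what is visible of it).
- bot.cut_out(name, camera): "region" (400x640 bool, what is visible of it) and "extent" ([left, top, right, bottom] in pixels, round what is visible of it).
- bot.spot_point(name, camera): "point" ([column, row] in pixels: a listed point, or the origin of a listed thing).
The state is a dict: "clock": time; "joint_pos": joint angles; "joint_vel": joint speeds; "tau": joint torques, N m; "eef_pos": TCP position; "tool_rot": TCP orientation; "ft_force": force on the tool from outside, world axes, zero at the start; "ft_torque": the same for the moment, N m; "grip_width": finger opening in m.
Only numpy, scipy, OpenCV 4.12 (cv2) and the standard library are available. Lean on these libraries where they do the work, as an engineer would, in place of code of your own. Each camera call takes 0.05 s, during which the arm holds its last target.

## Working session

There is one attempt and no reset: what is moved stays moved. The work goes in short steps, Python scripts to look and compute and a shell command to move; the robot and the scene stay as the last step left them, time stands still between calls to the robot, and variables do not carry over. Pictures are saved under pics/ and viewed, and the job is handed in when it is done.

```bash
mkdir -p pics; cat > h.py <<'E'
import numpy as np, cv2
from workcell import bot
def ray(c,p):
    E=np.array(c["extrinsics"]);R=E[:3,:3];t=E[:3,3]
    d=np.array([(p[0]-c["cx"])/c["fx"],-(p[1]-c["cy"])/c["fy"],-1.])
    o=-R.T@t; d=R.T@d; return o,d/np.linalg.norm(d)
def tri(rays):
    A=0;b=0
    for o,d in rays:
        P=np.eye(3)-np.outer(d,d);A=A+P;b=b+P@o
    x=np.linalg.solve(A,b)
    return x,[np.linalg.norm((np.eye(3)-np.outer(d,d))@(x-o)) for o,d in rays]
def proj(c,X):
    E=np.array(c["extrinsics"]);p=E[:3,:3]@X+E[:3,3]
    return c["cx"]+c["fx"]*p[0]/-p[2], c["cy"]-c["fy"]*p[1]/-p[2]
E
python3 - <<'E'
from h import *
cs={}
for n in ["scene","side","wrist"]:
    cs[n]=c=bot.camera(n); cv2.imwrite(f"pics/{n}0.png",c["color"])
    print(n,[k for k in c], np.round(-np.array(c["extrinsics"])[:3,:3].T@np.array(c["extrinsics"])[:3,3],3))
    for q in ["lift_knob","clamp_grip","lift_valve"]:
        print(q,[(np.round(r["point"],1),round(r["conf"],2)) for r in bot.spot_point(q,n)][:3])
o=bot.get_obs();print(o["clock"],o["eef_pos"],o["tool_rot"],o["grip_width"])
E
```

```text
scene ['color', 'fx', 'fy', 'cx', 'cy', 'extrinsics'] [1.014 0.02  0.791]
lift_knob [(array([246.7, 178.5]), 0.98)]
clamp_grip [(array([338.8, 180.8]), 0.57)]
lift_valve [(array([268. , 279.9]), 0.64)]
side ['color', 'fx', 'fy', 'cx', 'cy', 'extrinsics'] [0.695 0.441 0.654]
lift_knob [(array([309.1, 129.3]), 0.77), (array([340.3, 197.2]), 0.33)]
clamp_grip [(array([339.5, 195.7]), 0.66)]
lift_valve [(array([290.8, 223.9]), 0.92)]
wrist ['color', 'fx', 'fy', 'cx', 'cy', 'extrinsics'] [0.501 0.077 0.374]
lift_knob []
clamp_grip [(array([425.2,  85.1]), 0.88)]
lift_valve [(array([403.1, 202.4]), 0.65)]
0.6 [ 4.99995379e-01 -9.56076669e-06  2.31322622e-01] [ 7.07107296e-01 -3.58521137e-06  2.71810174e-05 -7.07106265e-01] 0.08554840034223889
```

View pics/scene0.png

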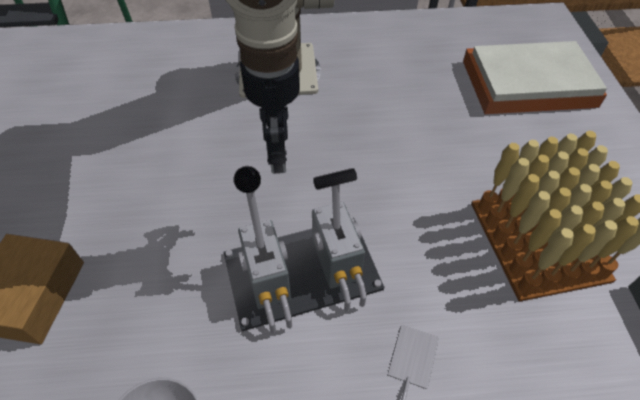

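View pics/side0.png

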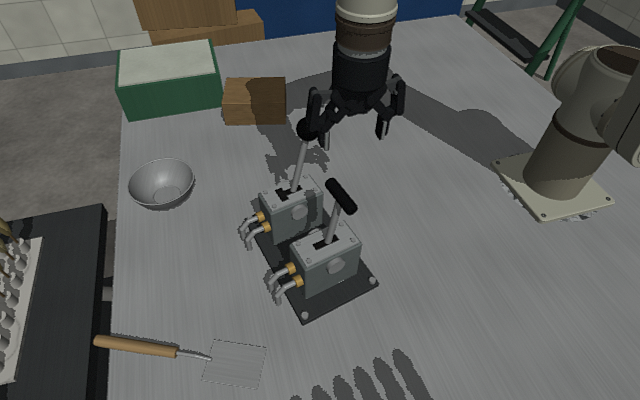

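View pics/wrist0.png

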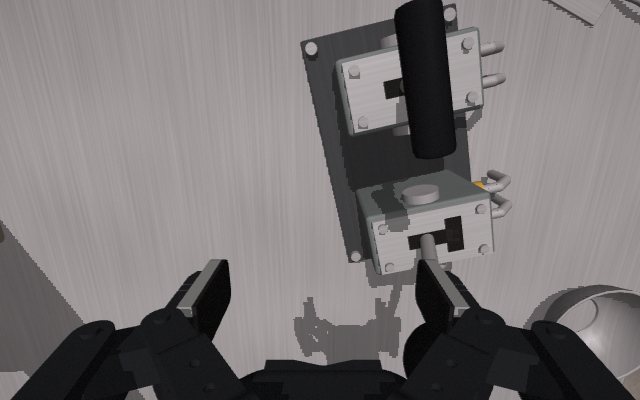

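```bash
python3 - <<'E'
from h import *
from scipy.spatial.transform import Rotation as R
s=bot.camera("scene");d=bot.camera("side");w=bot.camera("wrist")
print(tri([ray(s,(246.7,178.5)),ray(d,(309.1,129.3))]))
print(tri([ray(s,(338.8,180.8)),ray(d,(339.5,195.7)),ray(w,(425.2,85.1))]))
print(tri([ray(s,(338.8,180.8)),ray(d,(339.5,195.7))]))
print(tri([ray(s,(268,279.9)),ray(d,(290.8,223.9))]))
print(R.from_quat(bot.get_obs()["tool_rot"]).as_matrix().round(3))
E
```

```text
(array([ 0.55732336, -0.04552013,  0.2457914 ]), [np.float64(0.00036995340308477336), np.float64(0.00036995340308499)])
(array([0.54899362, 0.08680783, 0.21996586]), [np.float64(0.005025894185134202), np.float64(0.0025232745399385286), np.float64(0.003053374884186742)])
(array([0.5514371 , 0.08961485, 0.22370114]), [np.float64(0.0031327529057879476), np.float64(0.0031327529057879368)])
(array([ 0.60099126, -0.03536591,  0.01686028]), [np.float64(0.0027548643673813286), np.float64(0.0027548643673812882)])
[[ 1.  0. -0.]
 [ 0. -0.  1.]
 [ 0. -1. -0.]]
```

The scene view shows the ball knob at (247,179) and the T-handle at (339,181). In the side view they're at (309,129) and (340,196). The network points match both pictures. The only doubtful report is a second, low-confidence lift_knob at (340,197) in the side view, which is really the T-handle. The wrist view shows the base plate yawed about 12.5°, which agrees with the line from valve to knob.

Plan: shut the fingers, yaw 12.5°, go behind the knob and push along the valve's +x.

```bash
python3 -m inch '0 -6.25 0 -5 0 0 1; 0 -6.25 0 -5 0 0 1; 0 0 0 0 0 0 1; 0 0 0 0 0 0 1; 0 0 0 0 0 0 1; 0 0 0 0 0 0 1'
```

```text
clock: 1.5
eef_pos: [0.4902, -0.0005, 0.2313]
tool_rot: [0.703, 0.077, -0.077, -0.703]
ft_force: [0.4, -1.2, 0.1]
grip_width: -0.0
```

```bash
python3 -m inch '0 0 0 0 0 -20 1; 0 0 0 0 0 -20 1; 0 0 0 0 0 -18 1; 0 0 0 0 0 0 1'
python3 - <<'E'
from h import *
for n in ["scene","side","wrist"]:
    c=bot.camera(n); cv2.imwrite(f"pics/{n}1.png",c["color"])
    print(n,[(np.round(r["point"],1),round(r["conf"],2)) for r in bot.spot_point("lift_knob",n)])
s=cv2.imread("pics/side1.png");w=cv2.imread("pics/wrist1.png")
cv2.imwrite("pics/c1.png",np.vstack([cv2.resize(s[60:260,200:520],(800,300),interpolation=2)[:, :],cv2.resize(w,(800,300))]))
E
```

```text
clock: 2.0
eef_pos: [0.5028, -0.0581, 0.2312]
tool_rot: [-0.703, -0.076, 0.076, 0.703]
ft_force: [-0.4, 0.1, -0.8]
grip_width: 0.0001
scene [(array([248.8, 179. ]), 0.78)]
side [(array([307.2, 127. ]), 0.55)]
wrist [(array([452.5, 287.4]), 0.64)]
```

View pics/c1.png

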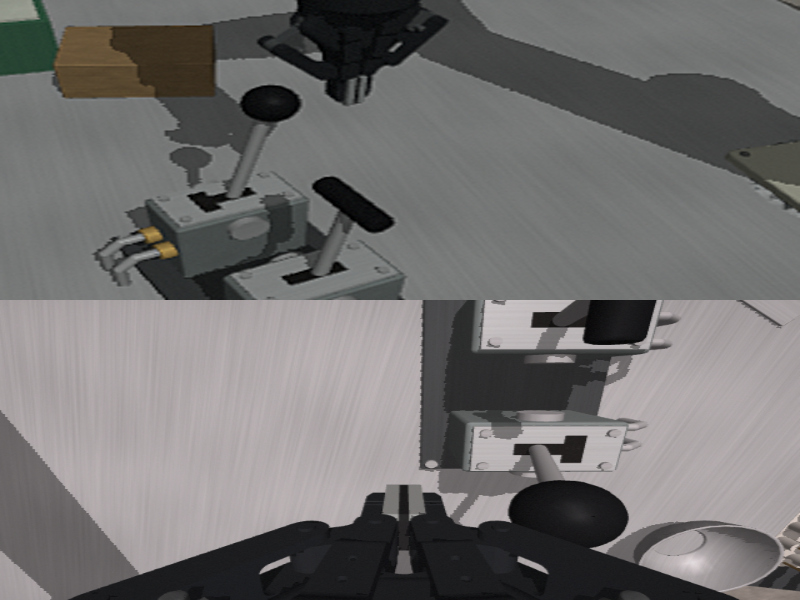

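The side crop shows the shut fingers behind the knob with a clear gap. The wrist view shows the knob at about (455,285) in full-picture pixels, ahead of the fingers, and the slot parallel to tool x. I'll check the offset.

```bash
python3 - <<'E'
from h import *
from scipy.spatial.transform import Rotation as R
s=bot.camera("scene");d=bot.camera("side");w=bot.camera("wrist")
X,e=tri([ray(s,(248.8,179)),ray(d,(307.2,127)),ray(w,(452.5,287.4))]);print(X,e)
o=bot.get_obs();M=R.from_quat(o["tool_rot"])
print("knob in tool mm",1e3*M.inv().apply(X-o["eef_pos"]))
E
```

```text
[ 0.56091784 -0.04407381  0.25100604] [np.float64(0.0028754203104382928), np.float64(0.0014275252147094059), np.float64(0.0016582169448224188)]
knob in tool mm [ 59.73099623 -19.62510042  -0.29723881]
```

```bash
python3 -m inch '0 0 0 15 -2 0 1; 0 0 0 12 0 0 1; 0 0 0 10 0 0 1; 0 0 0 10 0 0 1; 0 0 0 0 0 0 1'; python3 -m inch '0 0 0 10 0 0 1; 0 0 0 10 0 0 1; 0 0 0 10 0 0 1; 0 0 0 0 0 0 1'
```

```text
clock: 3.08
eef_pos: [0.5495, -0.0467, 0.2329]
tool_rot: [-0.703, -0.077, 0.077, 0.703]
ft_force: [-0.3, 0.4, -0.6]
grip_width: 0.0001
clock: 3.58
eef_pos: [0.5777, -0.0406, 0.2336]
tool_rot: [0.703, 0.077, -0.077, -0.703]
ft_force: [-0.8, 0.0, 0.0]
grip_width: -0.0007
```

```bash
python3 -m inch '0 0 0 8 0 0 1; 0 0 0 8 0 0 1; 0 0 0 0 0 0 1'; python3 -m inch '0 0 0 8 0 0 1; 0 0 0 6 0 0 1; 0 0 0 0 0 0 1'
python3 - <<'E'
from h import *
for n in ["scene","side","wrist"]:
    c=bot.camera(n); cv2.imwrite(f"pics/{n}2.png",c["color"])
    print(n,[(np.round(r["point"],1),round(r["conf"],2)) for r in bot.spot_point("lift_knob",n)])
s=cv2.imread("pics/side2.png");w=cv2.imread("pics/wrist2.png")
cv2.imwrite("pics/c2.png",np.vstack([cv2.resize(s[60:260,150:470],(800,300),interpolation=2)[:, :],cv2.resize(w,(800,300))]))
E
```

```text
clock: 3.95
eef_pos: [0.5945, -0.0368, 0.233]
tool_rot: [-0.703, -0.077, 0.077, 0.703]
ft_force: [0.3, -0.4, 0.1]
grip_width: 0.0001
clock: 4.32
eef_pos: [0.6082, -0.0337, 0.2331]
tool_rot: [-0.703, -0.078, 0.077, 0.703]
ft_force: [-0.7, -0.1, 0.3]
grip_width: -0.0001
scene [(array([260.9, 231.1]), 0.81)]
side [(array([257.2, 149.1]), 0.78)]
wrist [(array([412.4, 275.4]), 0.81)]
```

View pics/c2.png

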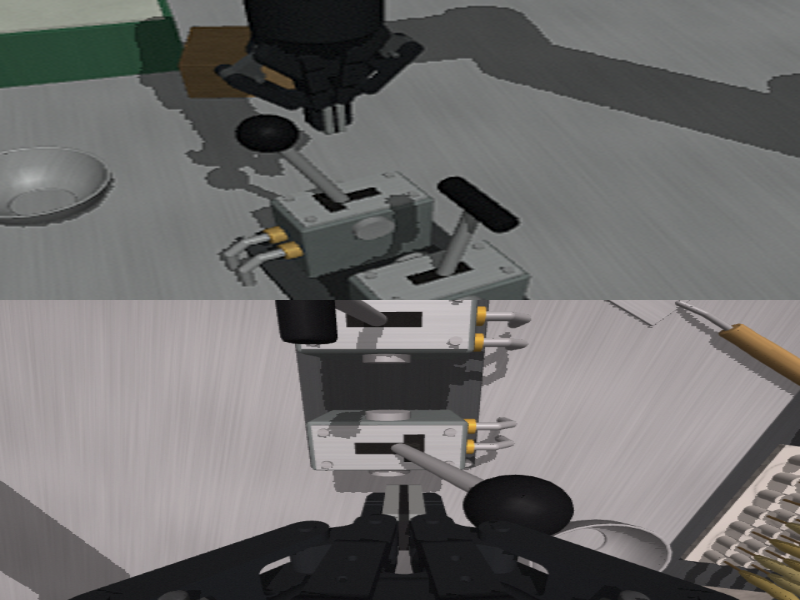

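```bash
cat > ang.py <<'E'
from h import *
from scipy.spatial.transform import Rotation as R
def run():
    rs=[]
    for n in ["scene","side","wrist"]:
        c=bot.camera(n); cv2.imwrite(f"pics/{n}_{bot.get_obs()['clock']:.2f}.png",c["color"])
        p=bot.spot_point("lift_knob",n); q=bot.spot_point("clamp_grip",n)
        print(n,[(np.round(r["point"],1),round(r["conf"],2)) for r in p[:1]+q[:1]])
        if p: rs.append(ray(c,p[0]["point"]))
    X,e=tri(rs);print("knob",X,e)
    u=np.array([.976,.216]);X0=np.array([.559,-.045])
    print("forward travel mm",1e3*(X[:2]-X0)@u)
    o=bot.get_obs();print("tool frame",1e3*R.from_quat(o["tool_rot"]).inv().apply(X-o["eef_pos"]),o["clock"],o["ft_force"])
run()
E
python3 ang.py
```

```text
scene [(array([261.3, 233. ]), 0.7), (array([337.2, 180.5]), 0.56)]
side [(array([255.7, 150.5]), 0.71), (array([338.2, 195.7]), 0.71)]
wrist [(array([413.9, 276.7]), 0.67)]
knob [ 0.65078075 -0.02621585  0.24085905] [np.float64(0.00036861828822962227), np.float64(0.0013512980935087757), np.float64(0.0015656096925370142)]
forward travel mm 93.63538782010875
tool frame [44.40407635 -7.54507363 -1.86799169] 5.075 [-0.31078877 -0.27989985  0.66055947]
```

The lever has left the finger: the knob is 44 mm ahead of the TCP, against about 35 mm in contact, and the force is about 0. It's near the expected float position, so I'll withdraw and re-check.

```bash
python3 -m inch '0 0 0 -20 0 0 1; 0 0 0 -25 0 0 1; 0 0 0 -25 -10 0 1; 0 0 0 -20 -20 0 1; 0 0 0 0 -20 0 1; 0 0 0 0 0 0 1; 0 0 0 0 0 0 1'; python3 ang.py; ls pics
```

```text
clock: 5.95
eef_pos: [0.5191, -0.0534, 0.2825]
tool_rot: [-0.703, -0.077, 0.077, 0.703]
ft_force: [-0.4, -0.1, -0.2]
grip_width: 0.0001
scene [(array([263.6, 231.5]), 0.95), (array([334. , 178.6]), 0.62)]
side [(array([256.6, 146.7]), 0.64), (array([337.3, 198. ]), 0.84)]
wrist [(array([542.3, 234.9]), 0.61), (array([423.2,   4.2]), 0.75)]
knob [ 0.64986667 -0.02399717  0.24685735] [np.float64(0.0029136024665575404), np.float64(0.002467335918781757), np.float64(0.0008560142706875929)]
forward travel mm 93.22247868047997
tool frame [134.0254176   36.07884576   0.47088217] 6.4 [-0.38264996 -0.29505061 -0.21437322]
c1.png
c2.png
scene0.png
scene1.png
scene2.png
scene_4.67.png
scene_6.00.png
side0.png
side1.png
side2.png
side_4.83.png
side_6.15.png
wrist0.png
wrist1.png
wrist2.png
wrist_4.97.png
wrist_6.30.png
```

```bash
python3 - <<'E'
import cv2,numpy as np
a=cv2.imread("pics/scene_6.00.png")[140:340,180:420];b=cv2.imread("pics/side_6.15.png")[90:290,180:420]
cv2.imwrite("pics/c3.png",np.hstack([cv2.resize(a,(400,333)),cv2.resize(b,(400,333))]))
E
```

```text
(no output)
```

View pics/c3.png

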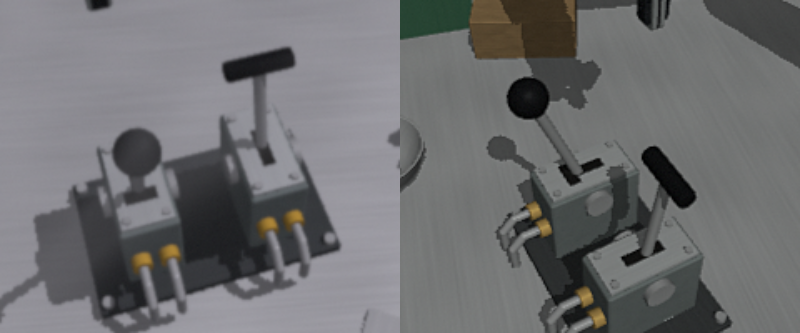

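The pictures show the knob leaning forward at scene (262,231) and side (257,147), still there after withdrawal. The T-handle is unmoved at scene (335,179) and side (340,196), and the gripper is well clear.

```bash
python3 -c "
from workcell import bot
o=bot.get_obs();print(o['clock'],o['ft_force']);print(bot.job_done())"
```

```text
6.4 [-0.38264996 -0.29505061 -0.21437322]
the job is handed in; nothing more can be done
None
```

I pushed the lift lever forward past its detent with the shut fingers behind the ball knob. It then snapped clear of them, I backed the gripper off about 90 mm and up 50 mm, and handed the job in at 6.4 s.

- **Lift lever:** the cameras put the knob at about (0.650, -0.024, 0.247), against (0.653, -0.025, 0.243) expected for float, and it stayed there after I withdrew. I could not read the joint angle directly.
- **T-handle:** its picture position shifted by no more than about 5 px in the scene view and 3 px in the side view, which is within detection noise. I did not work out its shift in mm.
- **Contact:** every force reading I took while pushing was under about 1 N. They came at the end of moves, so the detent peak was not recorded. At hand-in the force was about 0.5 N, with the gripper clear in the pictures.
- **Disagreements:** none of the checks failed. The camera fits agreed to within 3 mm, except the first T-handle fit, where one camera was 5 mm off. One low-confidence knob report in the side view was really the T-handle, and I ignored it.

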